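# Move the battery pack from its charger to the chopper

## Robot

A 7-joint arm with a two-finger parallel gripper is mounted at the origin on a cart in front of the work surface, level with it; the furniture and walls round the work are solid. World frame = base frame: x ahead of the robot, y to its left, z up, the work surface at z = 0. Lengths are in m, angles in rad, forces in N, time in s.
With the tool pointing down it reaches from about 0.425 to 0.925 m from the base axis. Payload 6.8 kg.
Tool frame: the origin (TCP) lies at the very end of the fingers, on their centre line; the grasp point (between the pads) lies 19 mm behind it; z points along the fingers, x is the direction in which the jaws open and shut, and the axes are right-handed (so a half turn about z gives the same grasp; the last joint's range is limited). The gripper opens to 85 mm and grips with 20 to 120 N. Pads are 22 mm wide; open, the fingers measure 114 mm over their backs; the gripper's body (76 mm by 85 mm) begins 54 mm behind the grasp point. The pads swing forward as they close: fully open they stand 13 mm farther back than shut.
Start: joints at [-0.108, 0.477, 0.022, 1.555, -0.011, 1.109, -0.083], TCP at [0.675, 0, 0.231] pointing down, gripper open.
Joint ranges: [-2.96, 2.96], [-0.34, 2.1], [-1.41, 1.46], [0.24, 2.44], [-1.37, 4.51], [0.17, 1.92], [-2.96, 2.96]. Speed limits (rad/s): [2.39, 2.39, 3.14, 3.14, 3.14, 3.14, 3.14].

## Interface

Orientations are given as a rotation vector (axis times angle).
In Python, from bench import * gives the robot as it stands.
- The arm moves only by the tool servo_tool, never from a script. Its argument "increments" is one flat list of numbers, 7 for each row, row after row: the shift along the tool's x, y, z in mm, then the turn, a rotation vector about the tool's x, y, z in rad, then the finger opening in mm, from 0 to 85.4. In form: [tx, ty, tz, wx, wy, wz, fingers, tx, ty, tz, wx, wy, wz, fingers, ...]. A call has exactly 8 rows; each row shifts and turns the commanded pose from where the row before left it, along the tool's axes as they then stand; what a row does not reach is not made up. A row lasts 1/8 s, in which the tool goes at most 62.5 mm and 10.7 degrees, less where a joint would pass 70% of its speed; a pose out of reach is approached as far as the arm can. A call is refused whole if a number of a shift passes 62.5 or a number of a turn 0.188, either way. A call with a gripper value outside its range is refused whole. The fingers move at their own pace and stop on an object; "squeeze" is the grip in N (left out, the last holds). Time passes only in rows, so rows that do not move let the fingers close, or fill a call up. It gives the time, the measured TCP pose, the force and the opening at its end, in the units of the state.
- get_obs(): the state, without advancing time (a new reading comes with each control period).
- grab_frame(name): name is "scene" or "side" or "wrist"; returns (picture, depth): 384x512x3 uint8, red, green, blue; 384x512 float32, m along the optical axis (not along the pixel's ray), 0 where there is no reading.
- calibration(name): a dict with "fx", "fy", "cx", "cy" (pixels), "eye" and "orientation" of the camera in the world; the wrist camera has in their place "T_tool_cam" (4x4, takes a point from camera to tool coordinates, whose origin is the TCP and whose axes are the tool frame's). Camera axes: x right, y up, looking along -z (the intrinsics and any distortion apply to the point x, -y, -z); pixel columns grow to the right and rows downward; lengths in m; the calibration is good to about 2 mm. The wrist camera is an equidistant fisheye: a pixel r from the principal point sees the ray r / f radians off the axis. A picture is of the moment at which its call begins: read the wrist's pose just before it. calibration takes no time and is no camera call.
- hand_in(): hands the job in, once; it reports no verdict.
The state is a dict: "clock": time; "joints": joint angles; "qvel": joint speeds; "tau": joint torques, N m; "tcp_pos": TCP position; "orientation": TCP orientation; "contact_force": force on the tool from outside, world axes, zero at the start; "moment": the same for the moment, N m; "grip_width": finger opening in m.
Only numpy, scipy, OpenCV 4.12 (cv2) and the standard library are available. Lean on these libraries where they do the work, as an engineer would, in place of code of your own. Each camera call takes 0.05 s, during which the arm holds its last target.

## Task

Take the charged battery pack off the charging cradle, pressing the cradle's sprung catch to let it go, and slide it, tapered nose first, into the battery bay of the cordless chopper until its catch clicks up behind it and holds it. Feel your way and do not force anything; leave the pack locked in, let go of it, and do not knock the salt shaker or the food tin about.

Things in the scene. Friction and masses are not known exactly. Their poses are not given: they have to be found in the camera images.
- pack: Battery pack, 0.38 kg, 60x47x50 mm (x,y,z). Origin: centre of underside; nose at +x, z up. Black dovetail foot: x -30..30, z 0..8, 47 wide at the bottom, 31 at the top; its last 12 mm to the nose taper: to 30 wide below and 22 above, underside up 3.5, top down 1.5. A 28 wide neck carries the grey grip body. It starts locked in the charger.
- pack_grip (a point): Point inside the pack's grey grip body, 34 mm above its underside. The body is 52x42x39 mm: x -26..26, y -21..21, z 11..50 in the pack's axes. Grasp it across y (42 mm, ribbed sides) about here, so that fingertips stay above the rail tops, which are level with the pack's z = 8 when it is in a channel.
- pack_nose (a point): Middle of the front face of the pack's tapered nose, (30,0,5) mm in the pack's axes. The nose points into the charger at the start, and goes into the chopper first; the rear end of the foot is blunt.
- charger: White fixed charging cradle, 164x84 mm, without a bowl. Origin: centre of the rails, on the worktop; a pack slides in along +x. Between x -50 and 48 two dovetail rails, outer faces y +-36, tops z = 30. In front (x -90..-40) a low deck, z = 6; behind (x 48..74) a housing up to z = 34.
- charger_floor (a point): Centre of the charger's channel floor, (0,0,22) mm in its axes; the pack's underside lies on it, locked with its origin 1 mm to -x of here. Channel 50 mm wide at the floor, 34 at the rail tops: the pack has 1.5 mm play a side and upward. A sprung ejector presses on its nose (6 N); once the catch is down it pushes the pack 11 mm out (-x), and there it stays, unlatched.
- charger_tab (a point): Middle of the top face of the charger's black ribbed catch tab, (-60,0,20) mm in the charger's axes; tab 30 mm along x, 26 across. It carries a ramped tongue with an upright face at x = -31, 5.5 mm above the channel floor behind the pack. Pressed down 6.5 to 8 mm (0.5 N at first, 1.5 N at its stop) it frees the pack, whose rear end comes out to x = -42.
- charger_catch (a joint): Charger's catch, m pressed down: 0 up (locking), 0.008 at its stop; above 0.006 it lets the pack go. A pack foot lying over it also holds it 0.004 to 0.0055 down.
- chopper: White fixed cordless chopper: low front, 92 mm wide, with the battery bay; behind it a round bowl (radius 52 about x = 110 mm, 86 high with lid). Origin: centre of the rails, on the worktop; the pack slides in along +x, to the bowl, nose first. Rails, mouth, catch and ejector as on the charger, but 8 mm higher: rail tops z = 38, deck in front z = 14, housing (x 48..75) up to z = 44.
- chopper_mouth (a point): Middle of the mouth of the chopper's channel, at floor height, (-58,0,30) mm in its axes. From here to x = -48 the channel flares: 2 mm wider a side at the mouth. A pack before it has its origin beyond x = -88. (The charger's mouth is alike, x -50..-40.)
- chopper_floor (a point): Centre of the chopper's channel floor, (0,0,30) mm in its axes; the pack's underside slides at this height. Catch and ejector sit on one block, clamped up to 14 mm either way along x, not measured. In its middle setting the pack's origin meets the ejector at x = -11, the catch clicks up at -1, the ejector bottoms at +1; all shift with the block.
- chopper_catch (a joint): Chopper's catch, m pressed down: 0 up, 0.004 to 0.0055 while a pack foot lies over it, near 0 again once it has clicked up behind the pack. Sliding in takes 5 to 9 N until the click; about 2 mm later the ejector bottoms and the force climbs steeply: push gently, stay under 18 N. A pack let go before the click is pushed out again.
- chopper_ejector (a joint): Chopper's ejector (steel, 12 mm wide, inner end), m pushed in: 0 fully out (3.4 N), about 0.010 with the pack held by the catch (6 N), 0.012 bottomed.
- salt: Salt shaker, 44 mm across, 90 high, origin under its centre; stands between charger and chopper, a little behind. Leave it standing.
- tin: Food tin, 76 mm across, 110 high, origin under its centre, on the right. Leave it standing.
Things that resemble listed ones, but are neither listed nor needed, are in the scene too. Of the things like the pack, leave any that is blue; of the rest the larger one is meant.

How it is judged:
By the outcome, as a careful person would: the job done as asked, in the order asked, and still so for the second after the job is handed in, with the robot touching nothing.
It also fails if it takes over 72 s, if anything falls off the work surface, if the arm or the gripper's body presses on something with over 40 N, if the wrist force passes 120 N, or if a joint passes its speed limit or range.

## Working session

There is one attempt and no reset: what is moved stays moved. The work goes in short steps, Python scripts to look and compute and a tool call to move; the robot and the scene stay as the last step left them, time stands still between calls to the robot, and variables do not carry over. Pictures are saved under pics/ and viewed, and the job is handed in when it is done.

Besides the shell and the picture viewer there is one more tool, called after "Emit:" in YAML: its name, and indented under it one key for each argument. servo_tool: Moves the arm, as the interface text tells. Its arguments: {"type":"object","properties":{"increments":{"type":"array","items":{"type":"number"}},"squeeze":{"type":"number"}},"required":["increments"]}

```bash
mkdir -p pics; ls; python3 - <<'E'
from bench import *
import cv2
print(get_obs())
for n in ("scene","side","wrist"):
    c=calibration(n); print(n,c)
    p,d=grab_frame(n)
    cv2.imwrite(f"pics/{n}0.png",p[:,:,::-1])
    import numpy as np; np.savez(f"{n}0.npz",p=p,d=d)
E
```

```text
pics
{'clock': 0.0, 'joints': array([-0.10805019,  0.47780569,  0.02233927,  1.5564509 , -0.01151179,
        1.10928781, -0.08308531]), 'qvel': array([-0.00061799, -0.00072243, -0.00011965, -0.0008299 ,  0.0010917 ,
       -0.00045577, -0.00108078]), 'tau': array([-5.45967814e-04, -5.96443820e+01,  1.60769675e+00, -2.81194621e+01,
        1.24063640e-02,  9.39900521e-03,  2.20753498e-05]), 'tcp_pos': array([ 6.74410706e-01, -4.45519083e-05,  2.30322183e-01]), 'orientation': array([ 3.14146635e+00, -2.88280554e-05, -2.85779853e-03]), 'contact_force': array([-0.25932756,  0.51640633, -0.45104769]), 'moment': array([-0.03063916, -0.00446842,  0.0471133 ]), 'grip_width': 0.08519997233210223}
scene {'fx': 411.74705124929477, 'fy': 411.74705124929477, 'cx': 262.8679374343761, 'cy': 196.19721918394515, 'eye': array([0.13843387, 0.53560405, 0.78144623]), 'orientation': array([ 0.33352879, -0.91997976, -2.35209159])}
side {'fx': 487.1930002031577, 'fy': 487.1930002031577, 'cx': 251.8215916943578, 'cy': 190.8186688596853, 'eye': array([0.10310243, 1.00559708, 0.60845485]), 'orientation': array([ 0.30621874, -1.45015139, -2.36858922])}
wrist {'fx': 297.3186396354542, 'fy': 297.3186396354542, 'cx': 255.38797454888748, 'cy': 195.7332820039472, 'T_tool_cam': array([[ 9.99999709e-01,  4.65010551e-04, -6.04347697e-04,
        -1.26739973e-03],
       [ 2.59367373e-04, -9.52708646e-01, -3.03885123e-01,
        -7.72917149e-02],
       [-7.17077065e-04,  3.03884878e-01, -9.52708490e-01,
        -1.43208329e-01],
       [ 0.00000000e+00,  0.00000000e+00,  0.00000000e+00,
         1.00000000e+00]])}
```

View pics/scene0.png

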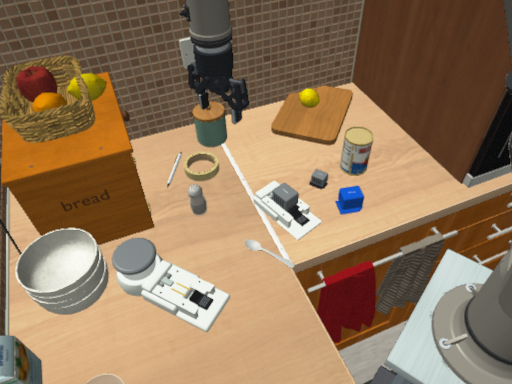

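View pics/side0.png

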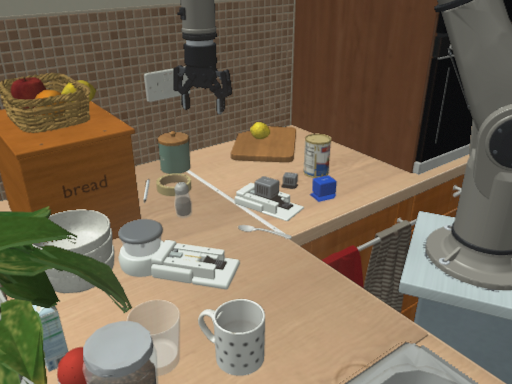

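View pics/wrist0.png

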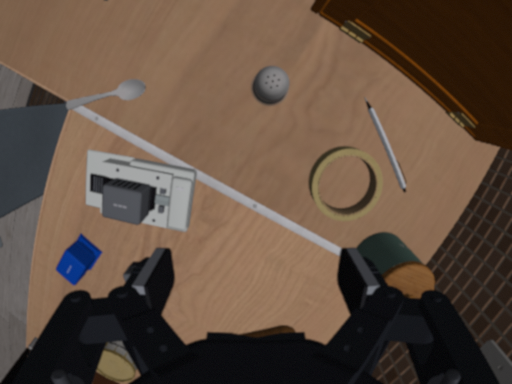

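The scene shows the grey pack on the charger at (287,196), a smaller grey block at (318,178), a blue one at (350,200), and the chopper at (165,285). In the wrist view the pack is at (128,200). Of the pack-like things, blue is excluded and the larger grey one is meant. Next I'll check close crops.

```bash
python3 - <<'E'
import numpy as np,cv2
def crop(n,x0,y0,x1,y1,s):
    p=np.load(f"{n}0.npz")['p'][y0:y1,x0:x1,::-1]
    return cv2.resize(p,None,fx=s,fy=s,interpolation=cv2.INTER_CUBIC)
cv2.imwrite("pics/c_s1.png",crop("scene",240,160,370,245,6))
cv2.imwrite("pics/c_s2.png",crop("scene",100,225,240,335,5))
cv2.imwrite("pics/c_w1.png",crop("wrist",70,140,210,240,5))
cv2.imwrite("pics/c_d2.png",crop("side",110,215,250,295,5))
E
```

```text
(no output)
```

View pics/c_s1.png

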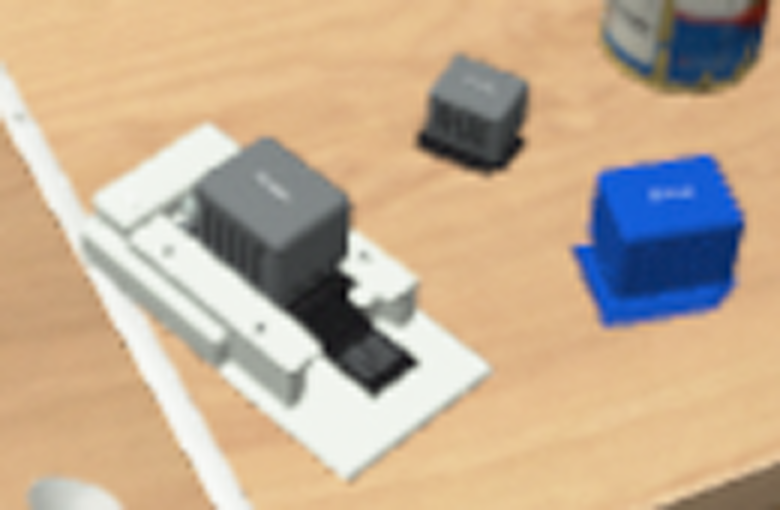

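View pics/c_s2.png

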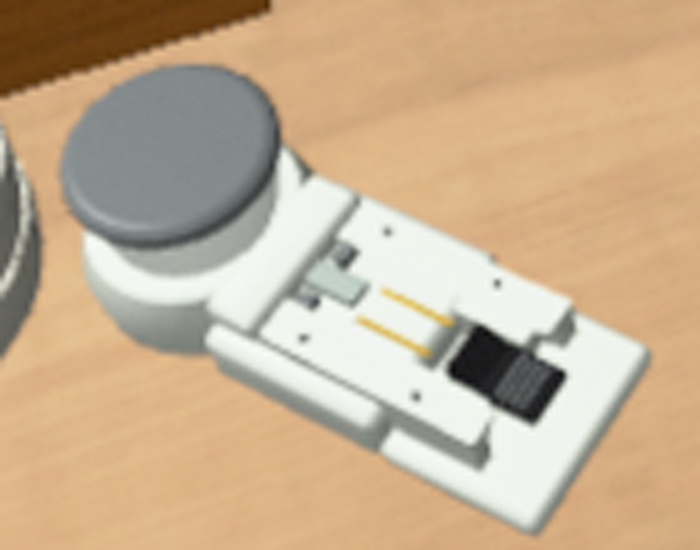

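View pics/c_w1.png

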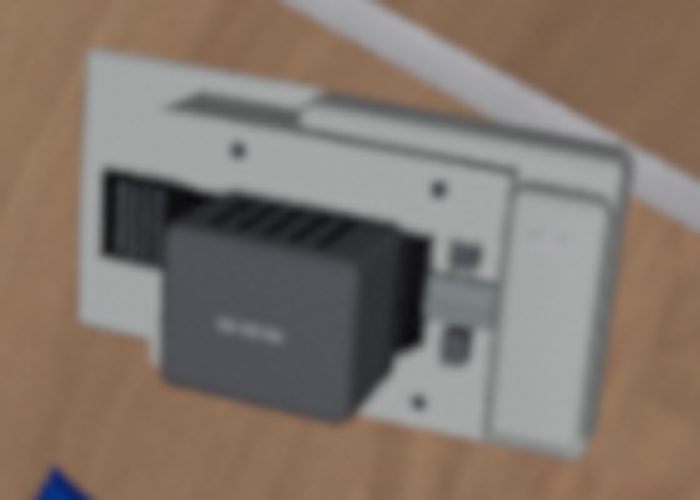

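View pics/c_d2.png

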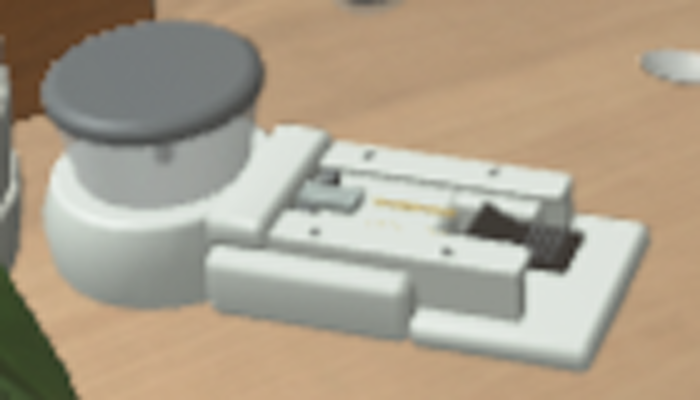

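```bash
cat > h.py <<'E'
import numpy as np,cv2
from scipy.spatial.transform import Rotation as R
from bench import *
def campose(n,obs=None):
    c=calibration(n)
    if n=="wrist":
        T=np.eye(4);T[:3,:3]=R.from_rotvec(obs['orientation']).as_matrix();T[:3,3]=obs['tcp_pos']
        T=T@c['T_tool_cam'];return c,T[:3,3],T[:3,:3]
    return c,np.array(c['eye']),R.from_rotvec(c['orientation']).as_matrix()
def rays(n,uv,obs=None):
    c,e,M=campose(n,obs);uv=np.atleast_2d(np.array(uv,float))
    a=(uv[:,0]-c['cx'])/c['fx'];b=(uv[:,1]-c['cy'])/c['fy']
    if n=="wrist":
        r=np.hypot(a,b)+1e-12;d=np.c_[np.sin(r)*a/r,-np.sin(r)*b/r,-np.cos(r)]
    else: d=np.c_[a,-b,-np.ones_like(a)]
    return e,d@M.T
def onplane(n,uv,z,obs=None):
    e,d=rays(n,uv,obs);return e+d*((z-e[2])/d[:,2])[:,None]
def deproj(n,dep,obs=None):
    H,W=dep.shape;u,v=np.meshgrid(np.arange(W),np.arange(H))
    c,e,M=campose(n,obs)
    a=(u-c['cx'])/c['fx'];b=(v-c['cy'])/c['fy']
    if n=="wrist":
        r=np.hypot(a,b)+1e-12;t=np.tan(np.minimum(r,1.5))/r;a,b=a*t,b*t
    P=np.stack([a*dep,-b*dep,-dep],-1)
    return P@M.T+e
def proj(n,X,obs=None):
    c,e,M=campose(n,obs);p=(np.atleast_2d(X)-e)@M
    x,y,z=p[:,0],-p[:,1],-p[:,2]
    if n=="wrist":
        r=np.hypot(x,y);th=np.arctan2(r,z);x,y=th*x/r,th*y/r
    else: x,y=x/z,y/z
    return np.c_[c['cx']+c['fx']*x,c['cy']+c['fy']*y]
def show(o): print({k:np.round(o[k],4) for k in('clock','tcp_pos','orientation','contact_force','moment','grip_width')}, 'j',np.round(o['joints'],3))
E
python3 - <<'E'
from h import *
o=get_obs()
pr=lambda t,n,uv,z,ob=None:print(t,np.round(onplane(n,uv,z,ob)[:,:2]*1e3,1).tolist())
S1=lambda L:[(240+x/6-.4,160+y/6-.4) for x,y in L]
S2=lambda L:[(100+x/5-.4,225+y/5-.4) for x,y in L]
W=lambda L:[(70+x/5-.4,140+y/5-.4) for x,y in L]
pr('ch deck corners scene','scene',S1([(350,478),(490,370)]),.006)
pr('ch screws scene','scene',S1([(167,251),(261,328),(364,257)]),.030)
pr('ch deck corners wrist','wrist',W([(90,50),(80,325)]),.006,o)
pr('ch screws wrist','wrist',W([(238,150),(438,190),(419,402)]),.030,o)
pr('ch house','wrist',W([(517,178),(487,435)]),.034,o)
pr('pack top wrist','wrist',W([(165,238),(163,375),(345,422),(360,262)]),.072,o)
pr('pack top scene','scene',S1([(265,137),(350,198),(272,247),(197,180)]),.072)
pr('cp screws','scene',S2([(387,232),(497,284),(303,338),(416,397)]),.038)
pr('cp deck','scene',S2([(650,350),(535,530)]),.014)
S=lambda L:[(110+x/5-.4,215+y/5-.4) for x,y in L]
pr('cp screws side','side',S([(368,155),(493,172),(314,232),(447,252)]),.038)
E
```

```text
ch deck corners scene [[438.0, 27.7], [422.7, -51.2]]
ch screws scene [[554.1, -9.0], [498.9, 2.3], [486.9, -53.9]]
ch deck corners wrist [[439.6, 27.4], [422.3, -53.8]]
ch screws wrist [[497.1, 2.6], [551.8, -8.8], [540.4, -65.5]]
ch house [[573.9, -5.1], [559.7, -72.7]]
pack top wrist [[496.1, -8.6], [489.5, -42.7], [537.2, -53.5], [546.3, -14.6]]
pack top scene [[536.2, -52.1], [489.4, -44.0], [499.2, -4.3], [544.1, -16.3]]
cp screws [[585.5, 270.3], [530.3, 261.1], [576.8, 326.9], [520.8, 318.3]]
cp deck [[469.5, 237.3], [454.7, 324.6]]
cp screws side [[583.3, 270.9], [528.6, 261.4], [574.5, 328.0], [518.6, 318.9]]
```

```bash
cat > plan.py <<'E'
from h import *
import sys
FR={'ch':(np.array([518.6,-31.2]),np.deg2rad(-12.0)),'cp':(np.array([551.5,295.0]),np.deg2rad(9.35))}
def target(fr,x,y,z): # mm in fixture axes -> tcp target, tool y=-fixture x, pointing down
    c,a=FR[fr]; Rz=R.from_euler('z',a).as_matrix()
    p=np.r_[c,0]+Rz@np.array([x,y,0]); p[2]=z
    M=np.c_[-Rz[:,1],-Rz[:,0],[0,0,-1]]
    return p,M
def plan(fr,x,y,z,n,obs=None,start=None,dp=1):
    obs=obs or get_obs()
    p0=obs['tcp_pos']*1e3;R0=R.from_rotvec(obs['orientation'])
    p,M=target(fr,x,y,z);R1=R.from_matrix(M)
    w=(R0.inv()*R1).as_rotvec()
    print('target',p.round(1),'rot total',w.round(3))
    for i in range(n):
        Ri=R0*R.from_rotvec(w*i/n)
        t=Ri.inv().apply((p-p0)/n)
        print(t.round(dp).tolist(),(w/n).round(4).tolist())
def where(fr,obs=None):
    obs=obs or get_obs();c,a=FR[fr]
    d=R.from_euler('z',-a).apply(obs['tcp_pos']*1e3-np.r_[c,0])
    M=R.from_rotvec(obs['orientation']).as_matrix()
    f=R.from_euler('z',-a).apply(obs['contact_force'])
    w=(R.from_rotvec(obs['orientation']).inv()*R.from_matrix(target(fr,0,0,0)[1])).as_rotvec()
    print(fr,'tcp in fixture mm',d.round(1),'rot err (tool)',w.round(3),'F fixture',f.round(2),'mom',obs['moment'].round(2),'grip',round(obs['grip_width']*1e3,1),'t',round(obs['clock'],2))
E
python3 - <<'E'
from plan import *
plan('ch',-90,0,180,16)
E
```

```text
target [430.6 -12.5 180. ] rot total [1.00e-03 1.00e-03 1.78e+00]
[-15.2, 0.8, 3.2] [0.0001, 0.0001, 0.1113]
[-15.1, 2.5, 3.2] [0.0001, 0.0001, 0.1113]
[-14.7, 4.1, 3.2] [0.0001, 0.0001, 0.1113]
[-14.1, 5.7, 3.2] [0.0001, 0.0001, 0.1113]
[-13.4, 7.3, 3.2] [0.0001, 0.0001, 0.1113]
[-12.5, 8.7, 3.2] [0.0001, 0.0001, 0.1113]
[-11.5, 10.1, 3.2] [0.0001, 0.0001, 0.1113]
[-10.3, 11.3, 3.2] [0.0001, 0.0001, 0.1113]
[-9.0, 12.3, 3.2] [0.0001, 0.0001, 0.1113]
[-7.6, 13.3, 3.2] [0.0001, 0.0001, 0.1113]
[-6.0, 14.0, 3.2] [0.0001, 0.0001, 0.1113]
[-4.4, 14.6, 3.2] [0.0001, 0.0001, 0.1113]
[-2.8, 15.0, 3.2] [0.0001, 0.0001, 0.1113]
[-1.1, 15.2, 3.2] [0.0001, 0.0001, 0.1113]
[0.6, 15.3, 3.2] [0.0001, 0.0001, 0.1113]
[2.3, 15.1, 3.2] [0.0001, 0.0001, 0.1113]
```

Emit:
servo_tool:
  increments: [-15.2, 0.8, 3.2, 0, 0, 0.111, 0, -15.1, 2.5, 3.2, 0, 0, 0.111, 0, -14.7, 4.1, 3.2, 0, 0, 0.111, 0, -14.1, 5.7, 3.2, 0, 0, 0.111, 0, -13.4, 7.3, 3.2, 0, 0, 0.111, 0, -12.5, 8.7, 3.2, 0, 0, 0.111, 0, -11.5, 10.1, 3.2, 0, 0, 0.111, 0, -10.3, 11.3, 3.2, 0, 0, 0.111, 0]

```text
clock: 1.15
tcp_pos: [0.5524, -0.0065, 0.2054]
orientation: [2.834, -1.355, -0.001]
contact_force: [-0.3, 0.9, 0.0]
grip_width: -0.0002
```

Emit:
servo_tool:
  increments: [-9, 12.3, 3.2, 0, 0, 0.1115, 0, -7.6, 13.3, 3.2, 0, 0, 0.1115, 0, -6, 14, 3.2, 0, 0, 0.1115, 0, -4.4, 14.6, 3.2, 0, 0, 0.1115, 0, -2.8, 15, 3.2, 0, 0, 0.1115, 0, -1.1, 12, 3.2, 0, 0, 0.1115, 0, 0.6, 7, 3.2, 0, 0, 0.1115, 0, 2, 2, 3.2, 0, 0, 0.1115, 0]

```text
clock: 2.15
tcp_pos: [0.455, -0.0134, 0.1799]
orientation: [1.973, -2.445, -0.001]
contact_force: [0.5, -0.4, 0.8]
grip_width: 0.0001
```

```bash
python3 - <<'E'
from plan import *
o=get_obs();show(o);where('ch',o)
p,d=grab_frame('wrist');np.savez('w1.npz',p=p,d=d)
cv2.imwrite('pics/w1.png',cv2.resize(p[:,:,::-1],None,fx=1.5,fy=1.5,interpolation=cv2.INTER_CUBIC))
E
```

```text
{'clock': np.float64(2.15), 'tcp_pos': array([ 0.455 , -0.0134,  0.1799]), 'orientation': array([ 1.9729e+00, -2.4445e+00, -7.0000e-04]), 'contact_force': array([ 0.4781, -0.3874,  0.7912]), 'moment': array([ 0.0046, -0.0555,  0.0661]), 'grip_width': np.float64(0.0001)} j [-0.401  0.179  0.33   2.133 -0.078  0.841 -1.808]
ch tcp in fixture mm [-65.9   4.2 179.9] rot err (tool) [ 0.     0.    -0.003] F fixture [ 0.55 -0.28  0.79] mom [ 0.   -0.06  0.07] grip 0.1 t 2.15
```

View pics/w1.png

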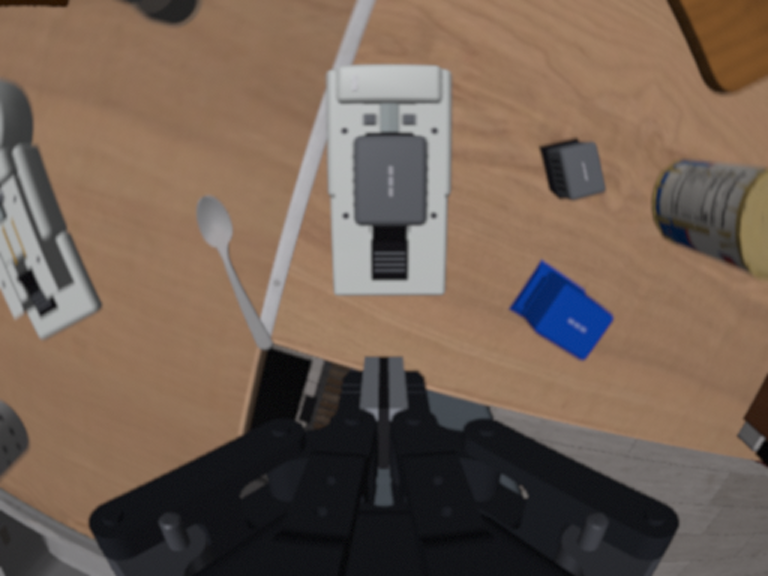

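The view shows the grey pack at (390,180) on the white charger with tab at (389,262). The smaller grey one is at (575,170) and the blue one at (560,310). So the larger grey pack in the charger is the right one.

```bash
python3 - <<'E'
from plan import *
o=get_obs()
f=np.load('w1.npz');p=f['p']
def loc(fr,P): 
    c,a=FR[fr]; return R.from_euler('z',-a).apply(P*1e3-np.r_[c,0])[:,:2].round(1).tolist()
q=lambda t,L,z:print(t,loc('ch',onplane('wrist',[(x/1.5-.17,y/1.5-.17) for x,y in L],z,o)))
q('screws',[(345,130),(434.5,130.5),(346,216),(434,215)],.030)
q('tab corners',[(372,247),(407,247),(371.5,279.5),(407.5,279.5)],.020)
q('deck front',[(334.5,294),(444.5,294)],.006)
q('pack top',[(354,140),(426,140),(352.5,223),(426.5,223)],.072)
q('housing',[(337,103),(441,103)],.034)
c=cv2.resize(p[30:210,200:320,::-1],None,fx=4,fy=4,interpolation=cv2.INTER_CUBIC);cv2.imwrite('pics/w1c.png',c[:, :480])
E
```

```text
screws [[28.2, 27.0], [27.6, -30.7], [-28.6, 27.4], [-28.3, -30.7]]
tab corners [[-51.8, 10.8], [-52.0, -13.4], [-75.2, 11.5], [-75.4, -13.9]]
deck front [[-90.2, 39.8], [-90.9, -42.6]]
pack top [[19.9, 18.6], [19.7, -21.2], [-27.1, 20.3], [-27.4, -21.7]]
housing [[45.8, 31.6], [45.5, -34.5]]
```

View pics/w1c.png

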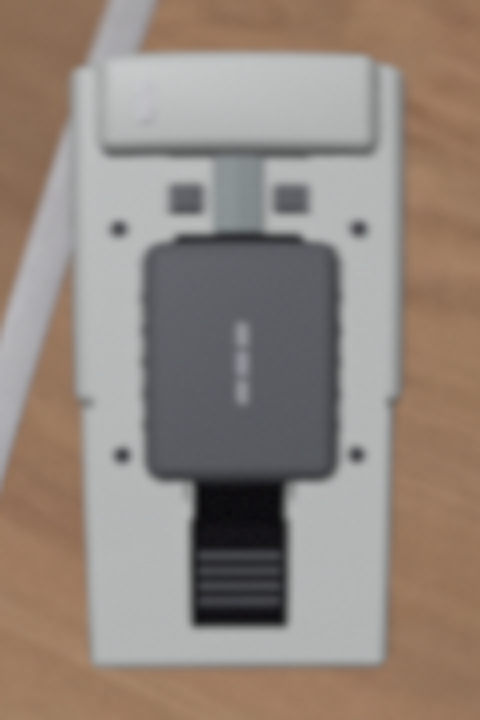

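```bash
sed -i 's/518.6,-31.2/518.4,-32.2/' plan.py; python3 - <<'E'
from plan import *
plan('ch',-63,0,30,8)
E
```

```text
target [456.8 -19.1  30. ] rot total [ 0.001 -0.    -0.008]
[0.6, -0.4, 18.7] [0.0001, -0.0, -0.001]
[0.6, -0.4, 18.7] [0.0001, -0.0, -0.001]
[0.6, -0.4, 18.7] [0.0001, -0.0, -0.001]
[0.6, -0.4, 18.7] [0.0001, -0.0, -0.001]
[0.6, -0.4, 18.7] [0.0001, -0.0, -0.001]
[0.6, -0.4, 18.7] [0.0001, -0.0, -0.001]
[0.6, -0.4, 18.7] [0.0001, -0.0, -0.001]
[0.6, -0.4, 18.7] [0.0001, -0.0, -0.001]
```

Emit:
servo_tool:
  increments: [0.6, -0.4, 18, 0, 0, -0.001, 0, 0.6, -0.4, 22, 0, 0, -0.001, 0, 0.6, -0.4, 22, 0, 0, -0.001, 0, 0.6, -0.4, 22, 0, 0, -0.001, 0, 0.6, -0.4, 22, 0, 0, -0.001, 0, 0.6, -0.4, 22, 0, 0, -0.001, 0, 0.6, -0.4, 15, 0, 0, 0, 0, 0.6, -0.4, 7, 0, 0, 0, 0]

```text
clock: 3.2
tcp_pos: [0.4576, -0.0188, 0.0294]
orientation: [1.985, -2.434, -0.001]
contact_force: [-0.8, 0.4, 0.8]
grip_width: 0.0004
```

```bash
python3 - <<'E'
from plan import *
where('ch')
p,d=grab_frame('scene');cv2.imwrite('pics/s2.png',cv2.resize(p[150:250,230:370,::-1],None,fx=5,fy=5,interpolation=cv2.INTER_CUBIC))
E
```

```text
ch tcp in fixture mm [-62.2   0.5  29.4] rot err (tool) [ 0.001 -0.     0.007] F fixture [-0.88  0.21  0.82] mom [ 0.01 -0.03 -0.01] grip 0.4 t 3.2
```

View pics/s2.png

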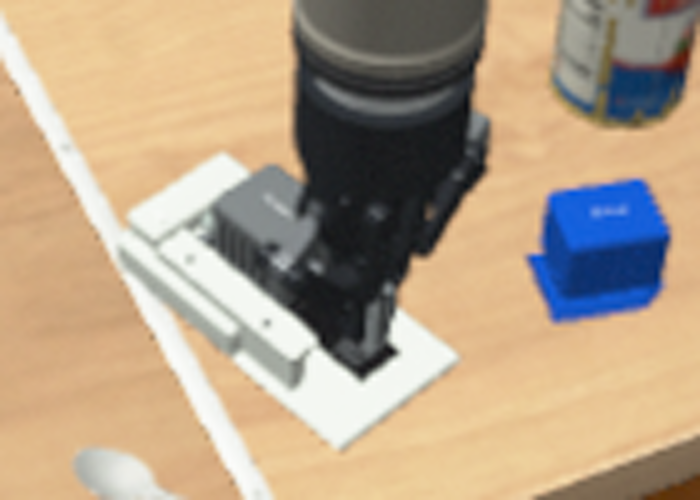

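Emit:
servo_tool:
  increments: [0, 0, 4, 0, 0, 0, 0, 0, 0, 4, 0, 0, 0, 0, 0, 0, 3, 0, 0, 0, 0, 0, 0, 2, 0, 0, 0, 0, 0, 0, 2, 0, 0, 0, 0, 0, 0, 1.5, 0, 0, 0, 0, 0, 0, 0, 0, 0, 0, 0, 0, 0, 0, 0, 0, 0, 0]

```text
clock: 4.25
tcp_pos: [0.458, -0.0187, 0.0137]
orientation: [-1.985, 2.435, -0.0]
contact_force: [0.7, 0.5, 0.8]
grip_width: 0.0002
```

```bash
python3 - <<'E'
from plan import *
where('ch')
p,d=grab_frame('scene');cv2.imwrite('pics/s3.png',cv2.resize(p[150:250,230:370,::-1],None,fx=5,fy=5,interpolation=cv2.INTER_CUBIC))
E
```

```text
ch tcp in fixture mm [-61.9   0.6  13.7] rot err (tool) [-0.     0.     0.006] F fixture [0.58 0.67 0.82] mom [ 0.06 -0.15  0.02] grip 0.2 t 4.25
```

View pics/s3.png

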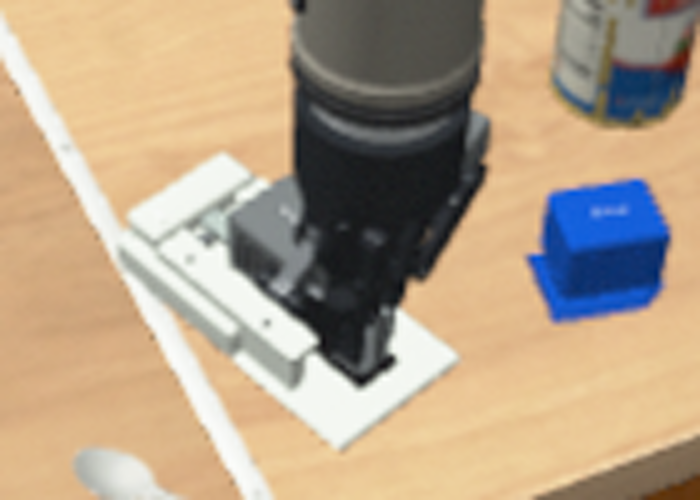

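Emit:
servo_tool:
  increments: [0, 0, -5, 0, 0, 0, 0, 0, 0, -20, 0, 0, 0, 0, 0, 0, -25, 0, 0, 0, 20, 0, 0, -25, 0, 0, 0, 60, 0, 0, -25, 0, 0, 0, 85, 0, 0, -15, 0, 0, 0, 85, 0, 0, -5, 0, 0, 0, 85, 0, 0, 0, 0, 0, 0, 85]

```text
clock: 5.3
tcp_pos: [0.4576, -0.0187, 0.1334]
orientation: [1.985, -2.435, -0.0]
contact_force: [0.3, -0.1, 0.2]
grip_width: 0.0854
```

```bash
python3 - <<'E'
from plan import *
o=get_obs();where('ch',o)
p,d=grab_frame('wrist');np.savez('w4.npz',p=p,d=d)
cv2.imwrite('pics/w4.png',cv2.resize(p[:,:,::-1],None,fx=1.5,fy=1.5,interpolation=cv2.INTER_CUBIC))
E
```

```text
ch tcp in fixture mm [-62.2   0.6 133.4] rot err (tool) [0.    0.    0.006] F fixture [ 0.33 -0.03  0.18] mom [-0.02 -0.03 -0.02] grip 85.4 t 5.3
```

View pics/w4.png

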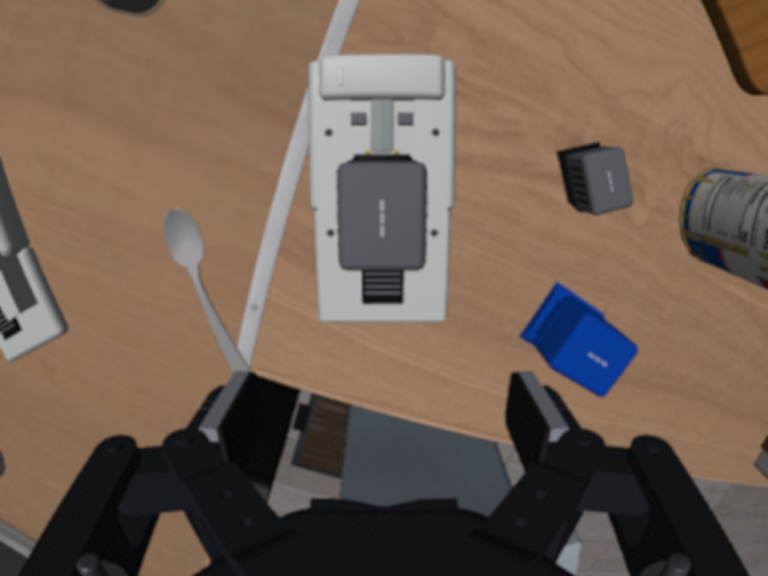

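The pack, at (382,215), has slid out about 11 mm toward the tab at (383,285). I'll measure it for the grasp.

```bash
python3 - <<'E'
from plan import *
o=get_obs()
def loc(fr,P): 
    c,a=FR[fr]; return R.from_euler('z',-a).apply(P*1e3-np.r_[c,0])[:,:2].round(1).tolist()
q=lambda t,L,z:print(t,loc('ch',onplane('wrist',[(x/1.5-.17,y/1.5-.17) for x,y in L],z,o)))
q('screws',[(329,132),(435.5,132),(331,233),(434,232.5)],.030)
q('pack top',[(339,163),(424,163),(337.5,268.5),(427,268)],.072)
q('pack top',[(382.5,162),(382,269.5)],.072)
q('fingertip mid',[(375,380)],.133)
plan('ch',-12,-0.5,85,8)
E
```

```text
screws [[27.9, 29.8], [28.2, -28.0], [-28.6, 29.3], [-28.0, -28.4]]
pack top [[11.2, 20.3], [11.4, -18.2], [-38.4, 21.7], [-37.9, -20.7]]
pack top [[11.6, 0.6], [-38.8, 0.6]]
fingertip mid [[-64.4, 2.9]]
target [506.6 -30.2  85. ] rot total [ 0.001 -0.     0.006]
[0.2, -6.3, 6.0] [0.0001, -0.0, 0.0008]
[0.2, -6.3, 6.0] [0.0001, -0.0, 0.0008]
[0.1, -6.3, 6.0] [0.0001, -0.0, 0.0008]
[0.1, -6.3, 6.0] [0.0001, -0.0, 0.0008]
[0.1, -6.3, 6.0] [0.0001, -0.0, 0.0008]
[0.1, -6.3, 6.0] [0.0001, -0.0, 0.0008]
[0.1, -6.3, 6.0] [0.0001, -0.0, 0.0008]
[0.1, -6.3, 6.0] [0.0001, -0.0, 0.0008]
```

Emit:
servo_tool:
  increments: [0, -6, 4, 0, 0, 0, 85, 0, -6.3, 6, 0, 0, 0, 85, 0, -6.3, 6, 0, 0, 0, 85, 0, -6.3, 6, 0, 0, 0, 85, 0, -6.3, 6, 0, 0, 0, 85, 0, -6.3, 6, 0, 0, 0, 85, 0, -6.3, 6, 0, 0, 0, 85, 0, -6, 8, 0, 0, 0, 85]

```text
clock: 6.35
tcp_pos: [0.5072, -0.0289, 0.0853]
orientation: [-1.984, 2.435, -0.0]
contact_force: [0.2, -1.4, -0.4]
grip_width: 0.0851
```

Emit:
servo_tool:
  increments: [0, 0, 7, 0, 0, 0, 85, 0, 0, 10, 0, 0, 0, 85, 0, 0, 10, 0, 0, 0, 85, 0, 0, 10, 0, 0, 0, 85, 0, 0, 6, 0, 0, 0, 85, 0, 0, 3, 0, 0, 0, 85, 0, 0, 1, 0, 0, 0, 85, 0, 0, 0, 0, 0, 0, 85]

```text
clock: 7.35
tcp_pos: [0.5068, -0.0288, 0.0388]
orientation: [-1.984, 2.435, -0.0]
contact_force: [0.7, 0.3, 0.6]
grip_width: 0.0852
```

```bash
sed -i 's/deg2rad(-12.0)/deg2rad(-11.6)/' plan.py; python3 - <<'E'
from plan import *
o=get_obs();where('ch',o)
p,d=grab_frame('wrist');np.savez('w5.npz',p=p,d=d)
cv2.imwrite('pics/w5.png',cv2.resize(p[:,:,::-1],None,fx=1.5,fy=1.5,interpolation=cv2.INTER_CUBIC))
E
```

```text
ch tcp in fixture mm [-12.1   0.9  38.8] rot err (tool) [-0.     0.    -0.001] F fixture [0.63 0.43 0.61] mom [ 0.04 -0.02  0.01] grip 85.2 t 7.35
```

View pics/w5.png

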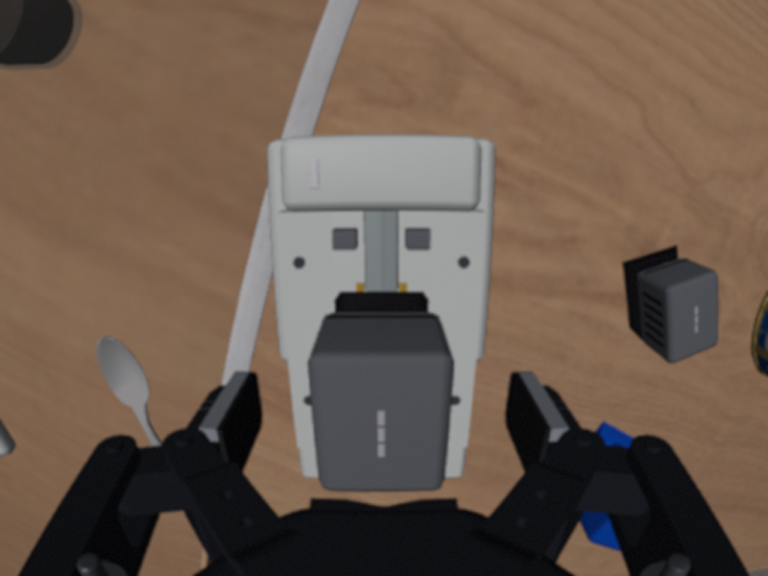

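The pack (381,400) is centred between the fingers (255 and 510). Now I'll close.

Emit:
servo_tool:
  increments: [0, 0, 0, 0, 0, 0, 60, 0, 0, 0, 0, 0, 0, 50, 0, 0, 0, 0, 0, 0, 45, 0, 0, 0, 0, 0, 0, 38, 0, 0, 0, 0, 0, 0, 36, 0, 0, 0, 0, 0, 0, 36, 0, 0, 0, 0, 0, 0, 36, 0, 0, 0, 0, 0, 0, 36]
  squeeze: 50

```text
clock: 8.4
tcp_pos: [0.5069, -0.0288, 0.0388]
orientation: [-1.984, 2.435, -0.0]
contact_force: [-0.5, 0.7, 5.6]
grip_width: 0.0412
```

```bash
python3 - <<'E'
from plan import *
o=get_obs();where('ch',o);show(o)
E
```

```text
ch tcp in fixture mm [-12.    1.   38.8] rot err (tool) [-0.     0.    -0.001] F fixture [-0.65  0.55  5.55] mom [ 0.05  0.18 -0.04] grip 41.2 t 8.4
{'clock': np.float64(8.4), 'tcp_pos': array([ 0.5069, -0.0288,  0.0388]), 'orientation': array([-1.9843e+00,  2.4350e+00, -4.0000e-04]), 'contact_force': array([-0.5288,  0.6696,  5.554 ]), 'moment': array([ 0.0516,  0.1751, -0.0434]), 'grip_width': np.float64(0.0412)} j [-0.276  0.499  0.261  2.111 -0.236  0.558 -1.619]
```

Emit:
servo_tool:
  increments: [0, 0, -0.7, 0, 0, 0, 36, 0, 3, 0, 0, 0, 0, 36, 0, 4, 0, 0, 0, 0, 36, 0, 4, 0, 0, 0, 0, 36, 0, 4, 0, 0, 0, 0, 36, 0, 4, 0, 0, 0, 0, 36, 0, 4, 0, 0, 0, 0, 36, 0, 0, 0, 0, 0, 0, 36]

```text
clock: 9.4
tcp_pos: [0.4836, -0.0241, 0.0393]
orientation: [1.984, -2.435, -0.001]
contact_force: [-0.1, -0.3, -3.1]
grip_width: 0.0414
```

```bash
python3 - <<'E'
from plan import *
where('ch')
E
```

```text
ch tcp in fixture mm [-35.7   0.9  39.3] rot err (tool) [ 0.001 -0.    -0.001] F fixture [-0.09 -0.28 -3.08] mom [ 0.02  0.05 -0.04] grip 41.4 t 9.4
```

Emit:
servo_tool:
  increments: [0, 6, 0, 0, 0, 0, 36, 0, 6, 0, 0, 0, 0, 36, 0, 6, 0, 0, 0, 0, 36, 0, 7, 0, 0, 0, 0, 36, 0, 7, 0, 0, 0, 0, 36, 0, 7, 0, 0, 0, 0, 36, 0, 6, 0, 0, 0, 0, 36, 0, 2, 0, 0, 0, 0, 36]

```text
clock: 10.4
tcp_pos: [0.4376, -0.0146, 0.0393]
orientation: [1.985, -2.435, -0.0]
contact_force: [0.3, -0.2, -3.9]
grip_width: 0.0415
```

```bash
python3 - <<'E'
from plan import *
o=get_obs();where('ch',o)
p,d=grab_frame('wrist');np.savez('w6.npz',p=p,d=d)
cv2.imwrite('pics/w6.png',cv2.resize(p[:,:,::-1],None,fx=1.5,fy=1.5,interpolation=cv2.INTER_CUBIC))
E
```

```text
ch tcp in fixture mm [-82.7   0.9  39.3] rot err (tool) [ 0.    -0.    -0.001] F fixture [ 0.34 -0.17 -3.88] mom [ 0.01 -0.06  0.03] grip 41.5 t 10.4
```

View pics/w6.png

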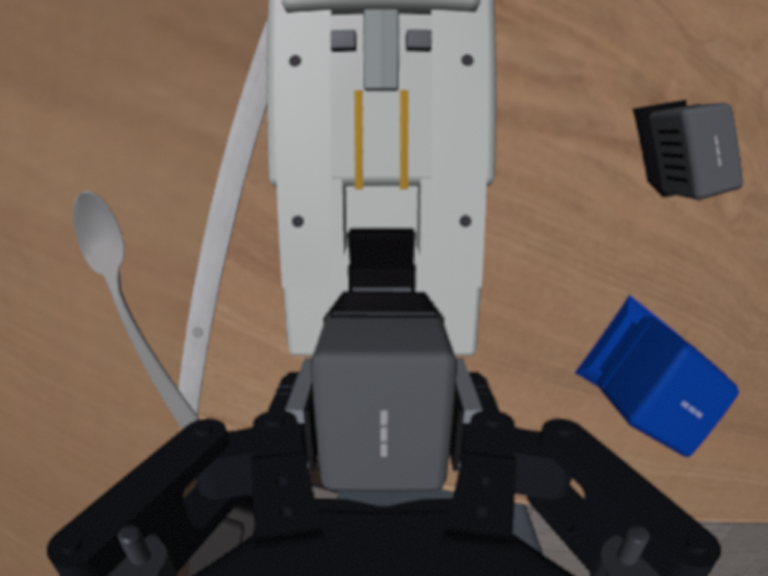

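Emit:
servo_tool:
  increments: [0, 0, -2, 0, 0, 0, 36, 0, 0, -5, 0, 0, 0, 36, 0, 0, -9, 0, 0, 0, 36, 0, 0, -12, 0, 0, 0, 36, 0, 0, -12, 0, 0, 0, 36, 0, 0, -12, 0, 0, 0, 36, 0, 0, -9, 0, 0, 0, 36, 0, 0, -4, 0, 0, 0, 36]

```text
clock: 11.45
tcp_pos: [0.4383, -0.0146, 0.105]
orientation: [-1.984, 2.435, -0.001]
contact_force: [0.8, 0.1, -3.3]
grip_width: 0.0413
```

```bash
python3 - <<'E'
from plan import *
where('ch')
plan('cp',-100,0,105,16)
E
```

```text
ch tcp in fixture mm [-82.    1.1 105. ] rot err (tool) [-0.001  0.    -0.001] F fixture [ 0.78  0.25 -3.35] mom [ 0.02 -0.03 -0.03] grip 41.3 t 11.45
target [452.8 278.8 105. ] rot total [-0.001  0.    -0.366]
[-18.1, 2.8, 0.0] [-0.0001, 0.0, -0.0229]
[-18.2, 2.4, 0.0] [-0.0001, 0.0, -0.0229]
[-18.3, 2.0, 0.0] [-0.0001, 0.0, -0.0229]
[-18.3, 1.6, 0.0] [-0.0001, 0.0, -0.0229]
[-18.3, 1.1, 0.0] [-0.0001, 0.0, -0.0229]
[-18.3, 0.7, 0.0] [-0.0001, 0.0, -0.0229]
[-18.4, 0.3, 0.0] [-0.0001, 0.0, -0.0229]
[-18.4, -0.1, 0.0] [-0.0001, 0.0, -0.0229]
[-18.3, -0.5, 0.0] [-0.0001, 0.0, -0.0229]
[-18.3, -1.0, 0.0] [-0.0001, 0.0, -0.0229]
[-18.3, -1.4, 0.0] [-0.0001, 0.0, -0.0229]
[-18.3, -1.8, 0.0] [-0.0001, 0.0, -0.0229]
[-18.2, -2.2, 0.0] [-0.0001, 0.0, -0.0229]
[-18.2, -2.6, 0.0] [-0.0001, 0.0, -0.0229]
[-18.1, -3.0, 0.0] [-0.0001, 0.0, -0.0229]
[-18.0, -3.5, 0.0] [-0.0001, 0.0, -0.0229]
```

Emit:
servo_tool:
  increments: [-10, 1.8, 0, 0, 0, -0.023, 36, -18, 2.4, 0, 0, 0, -0.023, 36, -22, 2.2, 0, 0, 0, -0.023, 36, -22, 1.8, 0, 0, 0, -0.023, 36, -22, 1.2, 0, 0, 0, -0.023, 36, -22, 0.8, 0, 0, 0, -0.023, 36, -22, 0.3, 0, 0, 0, -0.023, 36, -22, -0.1, 0, 0, 0, -0.023, 36]

```text
clock: 12.45
tcp_pos: [0.4462, 0.1472, 0.1043]
orientation: [-2.202, 2.241, -0.0]
contact_force: [0.4, 0.7, -4.2]
grip_width: 0.0413
```

Emit:
servo_tool:
  increments: [-22, -0.5, 0, 0, 0, -0.023, 36, -22, -1, 0, 0, 0, -0.023, 36, -20, -1.4, 0, 0, 0, -0.023, 36, -18, -1.8, 0, 0, 0, -0.023, 36, -16, -2.2, 0, 0, 0, -0.023, 36, -11, -2.6, 0, 0, 0, -0.023, 36, -7, -3, 0, 0, 0, -0.023, 36, -3, -2.5, 0, 0, 0, -0.023, 36]

```text
clock: 13.45
tcp_pos: [0.4567, 0.2658, 0.1043]
orientation: [2.398, -2.029, 0.0]
contact_force: [-1.6, 0.1, -4.3]
grip_width: 0.0415
```

```bash
python3 - <<'E'
from plan import *
o=get_obs();where('cp',o)
p,d=grab_frame('wrist');np.savez('w7.npz',p=p,d=d,pos=o['tcp_pos'],ori=o['orientation'])
cv2.imwrite('pics/w7.png',cv2.resize(p[:,:,::-1],None,fx=1.5,fy=1.5,interpolation=cv2.INTER_CUBIC))
E
```

```text
cp tcp in fixture mm [-98.2 -13.4 104.3] rot err (tool) [ 0.    -0.     0.003] F fixture [-1.59  0.34 -4.28] mom [-0.06 -0.03 -0.05] grip 41.5 t 13.45
```

View pics/w7.png

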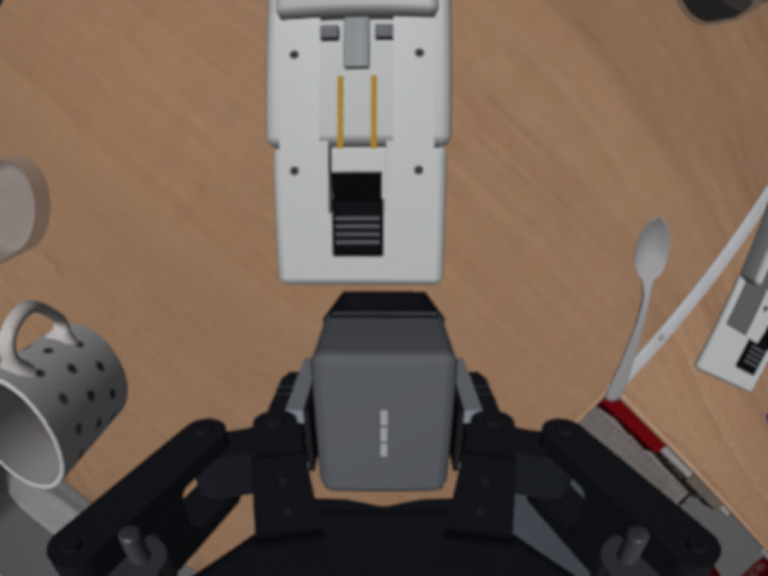

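The chopper bay is visible with screws at (294,54), (419,52), (294,170) and (419,170), and its tab at (358,230). The pack nose is at (384,297), and the mug is to the left.

```bash
python3 - <<'E'
from plan import *
f=np.load('w7.npz');o={'tcp_pos':f['pos'],'orientation':f['ori']}
def loc(fr,P): 
    c,a=FR[fr]; return R.from_euler('z',-a).apply(P*1e3-np.r_[c,0]).round(1)
q=lambda t,L,z:print(t,loc('cp',onplane('wrist',[(x/1.5-.17,y/1.5-.17) for x,y in L],z,o))[:,:2].tolist())
q('screws',[(294,54.5),(419.3,52.5),(294,170.5),(418.8,170)],.038)
q('tab rear corners',[(334,254.5),(382.5,255)],.028)
q('black/white boundary',[(333,173),(381,173)],.0355)
q('deck front',[(280,282),(442,282)],.014)
q('ejector tip',[(345,67),(369,67)],.036)
P=deproj('wrist',f['d'],o); 
for uv in [(10,310),(40,230),(75,250)]: print('mug/cup',uv,P[uv[1],uv[0]].round(3),loc('cp',P[uv[1],uv[0]][None]))
m=(P[...,2]>.06)&(P[...,1]>.33); u=P[m]; print(u.min(0),u.max(0))
for n in('scene','side'):
    g=np.load(n+'0.npz');Q=deproj(n,g['d']);s=(Q[...,2]>.05)&(Q[...,1]>.345)&(Q[...,1]<.6)&(Q[...,0]<.7);
    print(n,s.sum(),Q[s].min(0).round(3) if s.any() else 0,Q[s].max(0).round(3) if s.any() else 0)
E
```

```text
screws [[28.3, 28.2], [28.2, -29.9], [-27.8, 28.5], [-28.0, -30.0]]
tab rear corners [[-70.8, 11.3], [-71.1, -13.2]]
black/white boundary [[-29.5, 10.2], [-29.7, -12.4]]
deck front [[-89.3, 43.6], [-89.2, -45.8]]
ejector tip [[21.4, 4.4], [21.2, -6.7]]
mug/cup (10, 310) [0.324 0.489 0.083] [[-193.1  228.5   83.4]]
mug/cup (40, 230) [0.398 0.465 0.036] [[-123.9  192.5   36.3]]
mug/cup (75, 250) [0.374 0.435 0.018] [[-152.3  167.3   18.3]]
[0.31936741 0.33000307 0.06000082] [0.45836241 0.51112577 0.20818926]
scene 4265 [0.138 0.345 0.05 ] [0.7   0.6   0.781]
side 5297 [0.318 0.345 0.05 ] [0.7  0.6  0.13]
```

```bash
python3 - <<'E'
from plan import *
f=np.load('w7.npz');o={'tcp_pos':f['pos'],'orientation':f['ori']}
p=f['p'];cv2.imwrite('pics/w7c.png',cv2.resize(p[180:340,180:330,::-1],None,fx=4,fy=4,interpolation=cv2.INTER_CUBIC)[:600])
f6=np.load('w6.npz')['p'];cv2.imwrite('pics/w6c.png',cv2.resize(f6[0:240,165:345,::-1],None,fx=4,fy=4,interpolation=cv2.INTER_CUBIC)[:960:][:960][360:960])
cv2.imwrite('pics/w7d.png',cv2.resize(p[0:200,170:310,::-1],None,fx=3,fy=3,interpolation=cv2.INTER_CUBIC))
E
```

```text
(no output)
```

View pics/w7c.png

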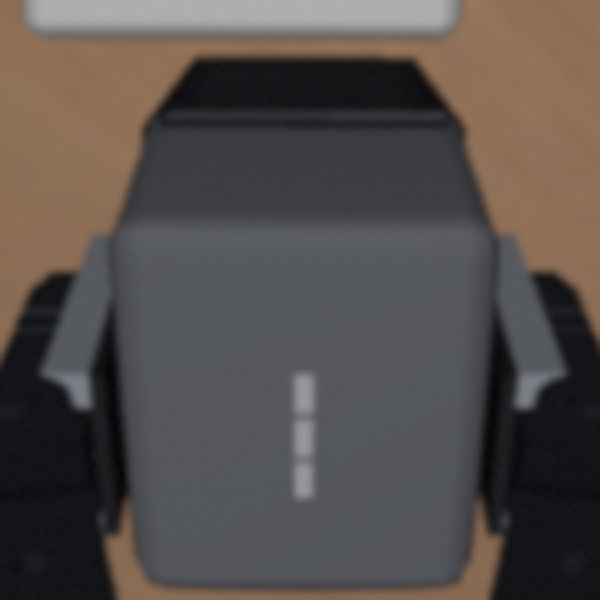

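View pics/w6c.png

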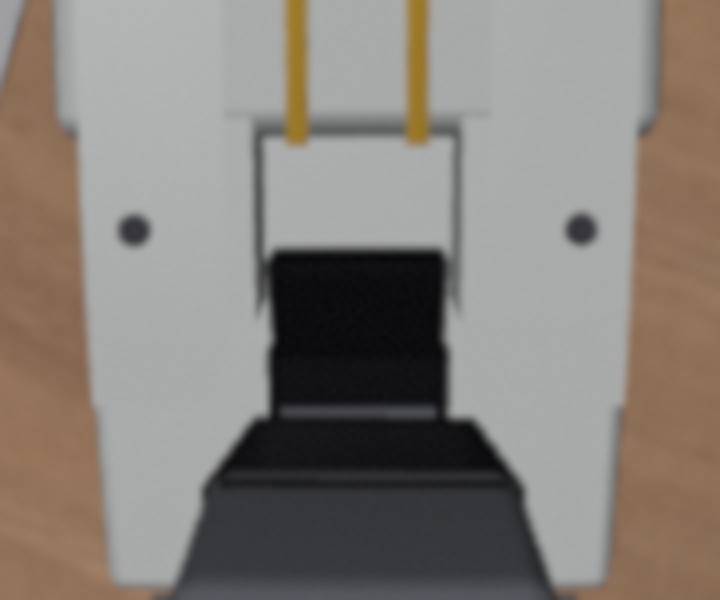

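View pics/w7d.png

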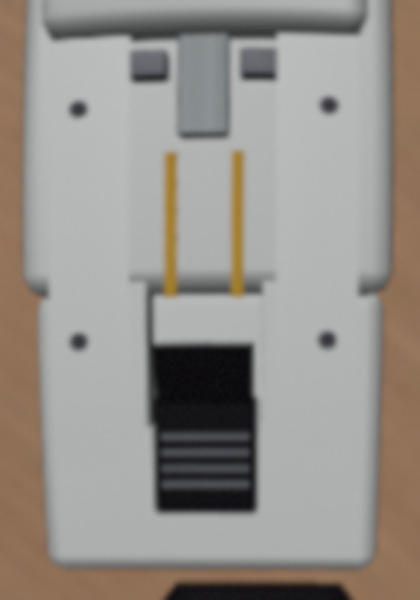

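Emit:
servo_tool:
  increments: [-3.7, 0, 3, 0, 0, 0.001, 36, -4, 0, 8, 0, 0, 0.001, 36, -4, -1, 10, 0, 0, 0.001, 36, 0, -1, 10, 0, 0, 0, 36, 0, -1, 10, 0, 0, 0, 36, 0, 0, 7, 0, 0, 0, 36, 0, 0, 4, 0, 0, 0, 36, 0, 0, 2, 0, 0, 0, 36]

```text
clock: 14.5
tcp_pos: [0.4576, 0.2776, 0.0501]
orientation: [2.393, -2.035, -0.0]
contact_force: [0.2, 0.2, -4.5]
grip_width: 0.0413
```

```bash
python3 - <<'E'
from plan import *
o=get_obs();where('cp',o)
p,d=grab_frame('wrist');np.savez('w8.npz',p=p,d=d,pos=o['tcp_pos'],ori=o['orientation'])
cv2.imwrite('pics/w8.png',cv2.resize(p[0:270,140:370,::-1],None,fx=2.2,fy=2.2,interpolation=cv2.INTER_CUBIC))
p,d=grab_frame('side');cv2.imwrite('pics/d8.png',cv2.resize(p[180:310,90:290,::-1],None,fx=4,fy=4,interpolation=cv2.INTER_CUBIC))
E
```

```text
cp tcp in fixture mm [-95.5  -1.9  50.1] rot err (tool) [ 0.    -0.    -0.002] F fixture [ 0.2   0.21 -4.52] mom [-0.03  0.01  0.01] grip 41.3 t 14.5
```

View pics/w8.png

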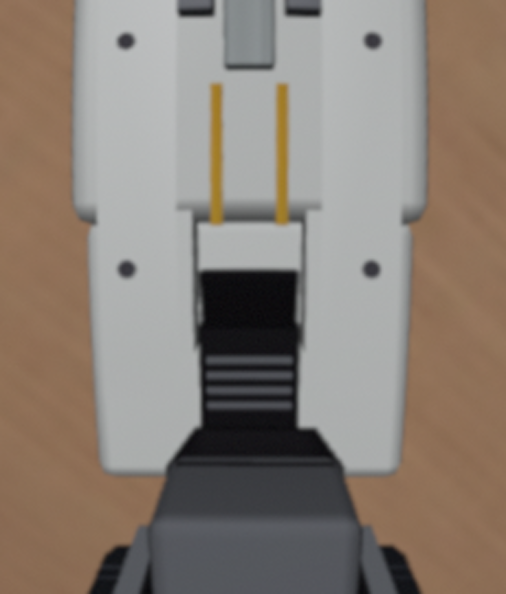

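View pics/d8.png

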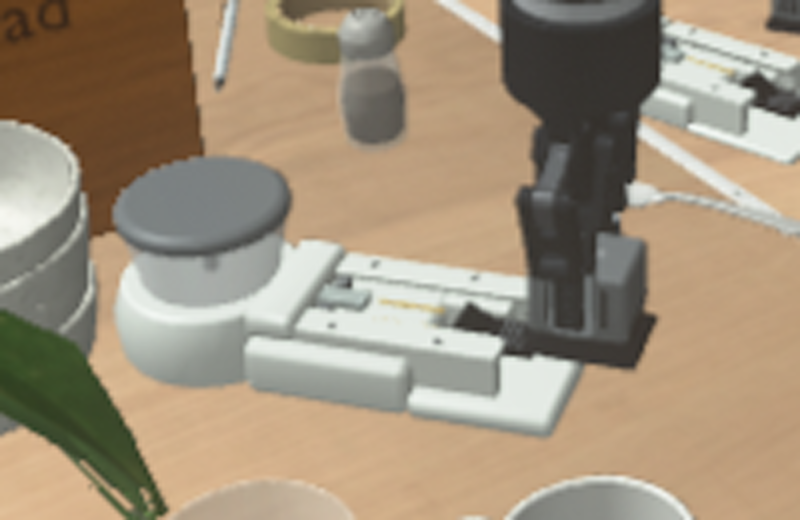

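```bash
python3 - <<'E'
from plan import *
def loc(fr,P): 
    c,a=FR[fr]; return R.from_euler('z',-a).apply(P*1e3-np.r_[c,0]).round(1)
f=np.load('w8.npz');o={'tcp_pos':f['pos'],'orientation':f['ori']}
q=lambda t,L,z:print(t,loc('cp',onplane('wrist',[(140+x/2.2-.27,y/2.2-.27) for x,y in L],z,o))[:,:2].tolist())
q('screws',[(126,41),(372.5,41),(126.5,269),(372,269)],.038)
q('nose top',[(190,430),(317,430)],.0395)
q('tab/tongue face',[(201,271),(296.5,271)],.0355)
q('ejector',[(226,67),(273,67)],.036)
where('cp')
E
```

```text
screws [[28.3, 28.1], [28.0, -30.1], [-27.9, 28.3], [-28.1, -30.2]]
nose top [[-67.7, 13.8], [-67.7, -17.6]]
tab/tongue face [[-28.9, 10.6], [-29.0, -12.3]]
ejector [[21.0, 4.4], [20.9, -6.6]]
cp tcp in fixture mm [-95.4  -1.8  50.3] rot err (tool) [-0.     0.    -0.001] F fixture [-0.14 -0.   -3.89] mom [ 0.07 -0.02  0.01] grip 41.3 t 14.6
```

Emit:
servo_tool:
  increments: [-0.9, 0, 1.5, 0, 0, 0, 36, 0, 0, 1.3, 0, 0, 0, 36, 0, -4, 0, 0, 0, 0, 36, 0, -4, 0, 0, 0, 0, 36, 0, -3, 0, 0, 0, 0, 36, 0, -3, 0, 0, 0, 0, 36, 0, -2, 0, 0, 0, 0, 36, 0, -1, 0, 0, 0, 0, 36]

```text
clock: 15.6
tcp_pos: [0.4743, 0.2813, 0.0475]
orientation: [2.394, -2.035, 0.0]
contact_force: [0.6, 0.2, -4.4]
grip_width: 0.0412
```

```bash
python3 - <<'E'
from plan import *
o=get_obs();where('cp',o)
p,d=grab_frame('wrist');np.savez('w9.npz',p=p,d=d,pos=o['tcp_pos'],ori=o['orientation'])
cv2.imwrite('pics/w9.png',cv2.resize(p[60:300,140:370,::-1],None,fx=2.4,fy=2.4,interpolation=cv2.INTER_CUBIC))
E
```

```text
cp tcp in fixture mm [-78.4  -0.9  47.5] rot err (tool) [ 0.    -0.    -0.001] F fixture [ 0.6   0.06 -4.43] mom [-0.03 -0.01 -0.04] grip 41.2 t 15.6
```

View pics/w9.png

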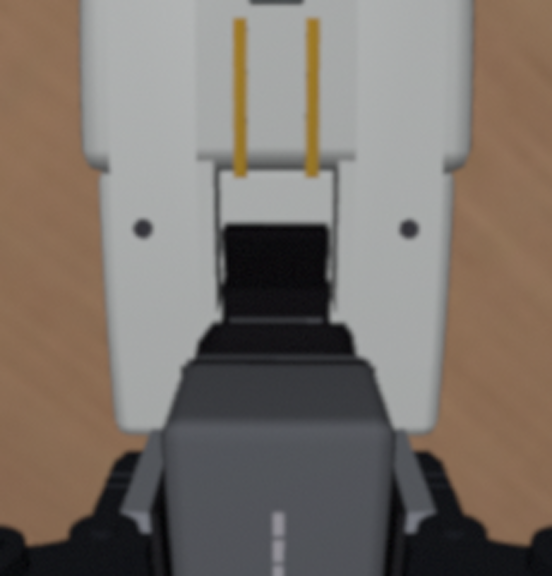

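Emit:
servo_tool:
  increments: [-0.4, -1, 0, 0, 0, 0, 36, 0, -2, 0, 0, 0, 0, 36, 0, -2, 0, 0, 0, 0, 36, 0, -2, 0, 0, 0, 0, 36, 0, -2, 0, 0, 0, 0, 36, 0, -2, 0, 0, 0, 0, 36, 0, -2, 0, 0, 0, 0, 36, 0, -1, 0, 0, 0, 0, 36]

```text
clock: 16.65
tcp_pos: [0.4882, 0.284, 0.0475]
orientation: [-2.394, 2.035, -0.0]
contact_force: [-0.7, -0.7, -4.7]
grip_width: 0.0414
```

```bash
python3 - <<'E'
from plan import *
where('cp')
E
```

```text
cp tcp in fixture mm [-64.3  -0.6  47.5] rot err (tool) [-0.     0.    -0.001] F fixture [-0.83 -0.55 -4.71] mom [0.01 0.01 0.  ] grip 41.4 t 16.65
```

Emit:
servo_tool:
  increments: [0, -2, 0, 0, 0, 0, 36, 0, -2, 0, 0, 0, 0, 36, 0, -2, 0, 0, 0, 0, 36, 0, -2, 0, 0, 0, 0, 36, 0, -2, 0, 0, 0, 0, 36, 0, -2, 0, 0, 0, 0, 36, 0, -2, 0, 0, 0, 0, 36, 0, -1, 0, 0, 0, 0, 36]

```text
clock: 17.65
tcp_pos: [0.503, 0.2864, 0.0475]
orientation: [-2.394, 2.035, -0.0]
contact_force: [0.1, -0.8, -3.1]
grip_width: 0.0413
```

```bash
python3 - <<'E'
from plan import *
where('cp')
E
```

```text
cp tcp in fixture mm [-49.3  -0.6  47.5] rot err (tool) [-0.     0.    -0.001] F fixture [-0.04 -0.84 -3.08] mom [-0.01  0.07  0.02] grip 41.3 t 17.65
```

Emit:
servo_tool:
  increments: [0, -3, 0, 0, 0, 0, 36, 0, -3, 0, 0, 0, 0, 36, 0, -3, 0, 0, 0, 0, 36, 0, -3, 0, 0, 0, 0, 36, 0, -3, 0, 0, 0, 0, 36, 0, -3, 0, 0, 0, 0, 36, 0, -2, 0, 0, 0, 0, 36, 0, -1, 0, 0, 0, 0, 36]

```text
clock: 18.65
tcp_pos: [0.5236, 0.2898, 0.0475]
orientation: [2.394, -2.035, 0.0]
contact_force: [-0.3, 0.2, -3.5]
grip_width: 0.0411
```

```bash
python3 - <<'E'
from plan import *
where('cp')
E
```

```text
cp tcp in fixture mm [-28.4  -0.6  47.5] rot err (tool) [ 0.    -0.    -0.001] F fixture [-0.29  0.23 -3.5 ] mom [0.1  0.07 0.03] grip 41.1 t 18.65
```

Emit:
servo_tool:
  increments: [0, -2, 0, 0, 0, 0, 36, 0, -3, 0, 0, 0, 0, 36, 0, -3, 0, 0, 0, 0, 36, 0, -2, 0, 0, 0, 0, 36, 0, -2, 0, 0, 0, 0, 36, 0, -2, 0, 0, 0, 0, 36, 0, -1, 0, 0, 0, 0, 36, 0, 0, 0, 0, 0, 0, 36]

```text
clock: 19.65
tcp_pos: [0.5385, 0.2922, 0.0475]
orientation: [-2.393, 2.035, -0.0]
contact_force: [0.4, 0.7, -3.3]
grip_width: 0.0416
```

```bash
python3 - <<'E'
from plan import *
o=get_obs();where('cp',o)
p,d=grab_frame('wrist')
cv2.imwrite('pics/w10.png',cv2.resize(p[100:340,140:370,::-1],None,fx=2.4,fy=2.4,interpolation=cv2.INTER_CUBIC))
E
```

```text
cp tcp in fixture mm [-13.3  -0.6  47.5] rot err (tool) [-0.     0.    -0.001] F fixture [ 0.54  0.59 -3.26] mom [0.03 0.01 0.01] grip 41.6 t 19.65
```

View pics/w10.png

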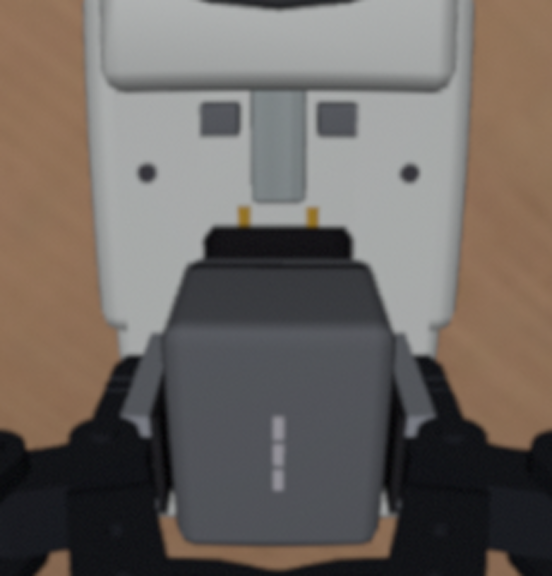

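Emit:
servo_tool:
  increments: [0, -1, 0, 0, 0, 0, 36, 0, -1, 0, 0, 0, 0, 36, 0, -1, 0, 0, 0, 0, 36, 0, -1, 0, 0, 0, 0, 36, 0, -1, 0, 0, 0, 0, 36, 0, -1, 0, 0, 0, 0, 36, 0, -1, 0, 0, 0, 0, 36, 0, -1, 0, 0, 0, 0, 36]

```text
clock: 20.7
tcp_pos: [0.545, 0.2933, 0.0471]
orientation: [2.392, -2.033, -0.002]
contact_force: [-4.0, 0.6, -2.6]
grip_width: 0.0415
```

```bash
python3 - <<'E'
from plan import *
where('cp')
E
```

```text
cp tcp in fixture mm [-6.7 -0.6 47.1] rot err (tool) [ 0.003 -0.    -0.001] F fixture [-3.88  1.26 -2.57] mom [-0.14  0.9   0.02] grip 41.5 t 20.7
```

Emit:
servo_tool:
  increments: [0, -1, 0, 0, 0, 0, 36, 0, -1, 0, 0, 0, 0, 36, 0, -1, 0, 0, 0, 0, 36, 0, -1, 0, 0, 0, 0, 36, 0, -1, 0, 0, 0, 0, 36, 0, -1, 0, 0, 0, 0, 36, 0, 0, 0, 0, 0, 0, 36, 0, 0, 0, 0, 0, 0, 36]

```text
clock: 21.7
tcp_pos: [0.5515, 0.2943, 0.0471]
orientation: [2.393, -2.034, -0.001]
contact_force: [-4.7, -0.8, -3.3]
grip_width: 0.041
```

```bash
python3 - <<'E'
from plan import *
where('cp')
E
```

```text
cp tcp in fixture mm [-0.1 -0.7 47.1] rot err (tool) [ 0.001 -0.    -0.001] F fixture [-4.76 -0.05 -3.3 ] mom [-0.15  1.21 -0.01] grip 41.0 t 21.7
```

Emit:
servo_tool:
  increments: [0, -0.5, 0, 0, 0, 0, 36, 0, -0.5, 0, 0, 0, 0, 36, 0, -0.5, 0, 0, 0, 0, 36, 0, -0.5, 0, 0, 0, 0, 36, 0, -0.5, 0, 0, 0, 0, 36, 0, -0.5, 0, 0, 0, 0, 36, 0, 0, 0, 0, 0, 0, 36, 0, 0, 0, 0, 0, 0, 36]

```text
clock: 22.7
tcp_pos: [0.5542, 0.2948, 0.0472]
orientation: [2.393, -2.033, -0.002]
contact_force: [-5.2, -0.2, -1.8]
grip_width: 0.0414
```

```bash
python3 - <<'E'
from plan import *
where('cp')
for n,b in(('scene',(225,335,100,240)),('side',(205,305,100,250))):
    p,d=grab_frame(n);cv2.imwrite(f'pics/{n}11.png',cv2.resize(p[b[0]:b[1],b[2]:b[3],::-1],None,fx=5,fy=5,interpolation=cv2.INTER_CUBIC))
E
```

```text
cp tcp in fixture mm [ 2.6 -0.7 47.2] rot err (tool) [ 0.002 -0.    -0.001] F fixture [-5.13  0.59 -1.85] mom [-0.17  1.41 -0.01] grip 41.4 t 22.7
```

View pics/scene11.png

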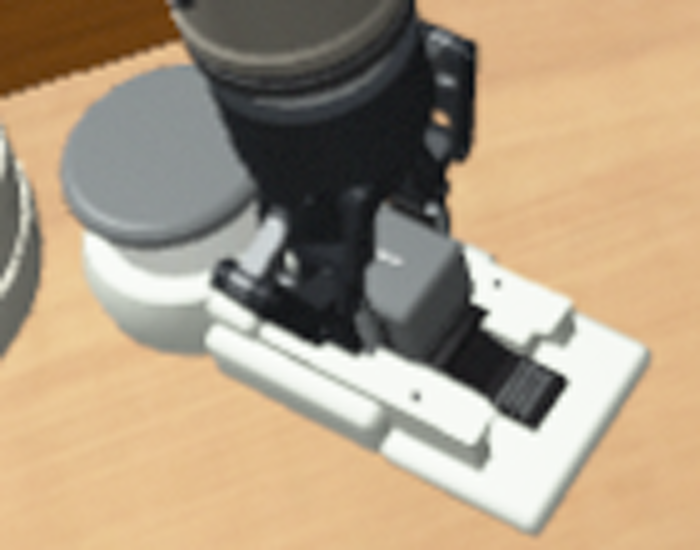

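View pics/side11.png

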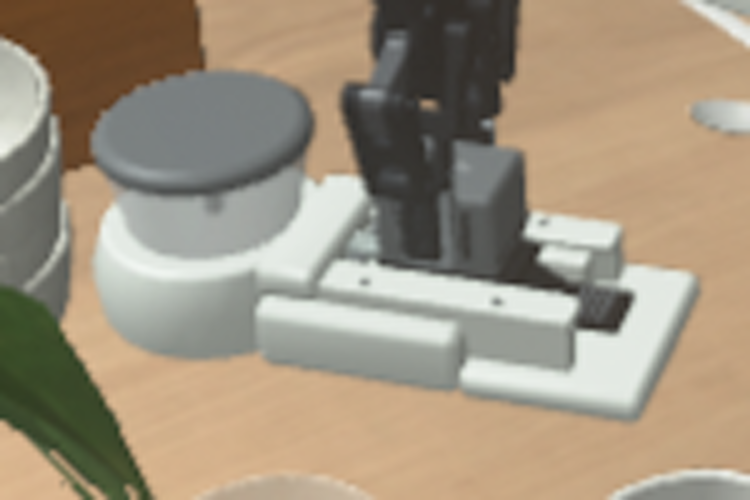

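Emit:
servo_tool:
  increments: [0, -0.4, 0, 0, 0, 0, 36, 0, -0.4, 0, 0, 0, 0, 36, 0, -0.4, 0, 0, 0, 0, 36, 0, -0.3, 0, 0, 0, 0, 36, 0, 0, 0, 0, 0, 0, 36, 0, 0, 0, 0, 0, 0, 36, 0, 0, 0, 0, 0, 0, 36, 0, 0, 0, 0, 0, 0, 36]

```text
clock: 23.8
tcp_pos: [0.5555, 0.295, 0.0471]
orientation: [2.392, -2.033, -0.002]
contact_force: [-6.6, -1.5, -2.7]
grip_width: 0.0413
```

```bash
python3 - <<'E'
from plan import *
where('cp')
E
```

```text
cp tcp in fixture mm [ 4.  -0.7 47.1] rot err (tool) [ 0.002 -0.    -0.001] F fixture [-6.72 -0.41 -2.73] mom [-0.25  1.44  0.02] grip 41.3 t 23.8
```

Emit:
servo_tool:
  increments: [0, -0.3, 0, 0, 0, 0, 36, 0, -0.3, 0, 0, 0, 0, 36, 0, -0.4, 0, 0, 0, 0, 36, 0, 0, 0, 0, 0, 0, 36, 0, 0, 0, 0, 0, 0, 36, 0, 0, 0, 0, 0, 0, 36, 0, 0, 0, 0, 0, 0, 36, 0, 0, 0, 0, 0, 0, 36]

```text
clock: 24.8
tcp_pos: [0.5564, 0.2951, 0.047]
orientation: [2.392, -2.033, -0.002]
contact_force: [-7.5, -1.5, -3.1]
grip_width: 0.0415
```

```bash
python3 - <<'E'
from plan import *
where('cp')
for n,b in(('scene',(225,335,100,240)),('side',(205,305,100,250))):
    p,d=grab_frame(n);cv2.imwrite(f'pics/{n}12.png',cv2.resize(p[b[0]:b[1],b[2]:b[3],::-1],None,fx=5,fy=5,interpolation=cv2.INTER_CUBIC))
E
```

```text
cp tcp in fixture mm [ 4.8 -0.7 47. ] rot err (tool) [ 0.002 -0.    -0.001] F fixture [-7.64 -0.23 -3.11] mom [-0.23  1.53  0.02] grip 41.5 t 24.8
```

View pics/scene12.png

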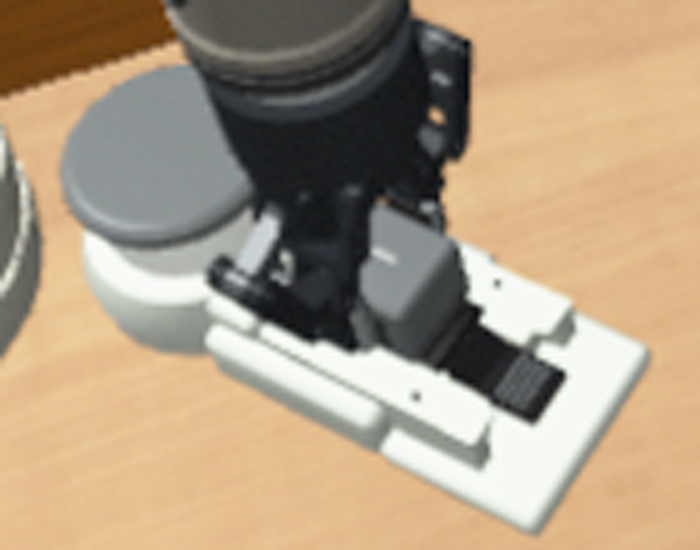

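View pics/side12.png

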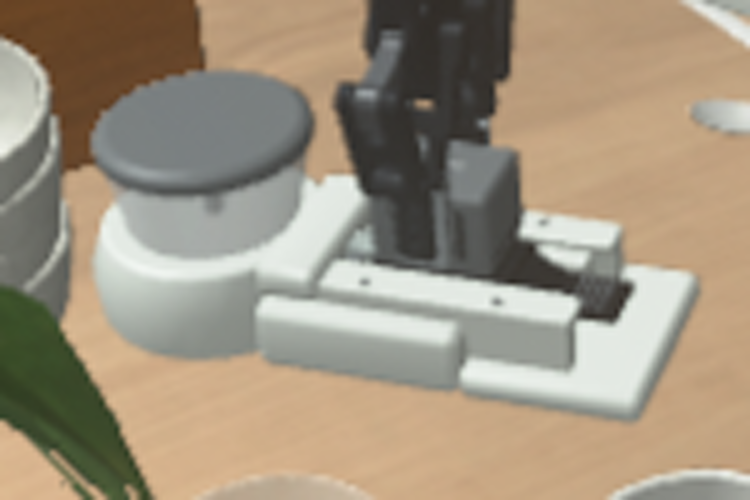

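Between the last two pictures the tab at (530,395) rose and the gap beside it closed, which suggests the catch clicked. I'll test it with a gentle pull back.

Emit:
servo_tool:
  increments: [0, 0.5, 0, 0, 0, 0, 36, 0, 0.5, 0, 0, 0, 0, 36, 0, 0.5, 0, 0, 0, 0, 36, 0, 0.5, 0, 0, 0, 0, 36, 0, 0.5, 0, 0, 0, 0, 36, 0, 0.5, 0, 0, 0, 0, 36, 0, 0, 0, 0, 0, 0, 36, 0, 0, 0, 0, 0, 0, 36]

```text
clock: 25.9
tcp_pos: [0.5545, 0.2948, 0.0474]
orientation: [2.393, -2.035, -0.0]
contact_force: [-4.3, -0.9, -5.5]
grip_width: 0.0414
```

```bash
python3 - <<'E'
from plan import *
where('cp')
E
```

```text
cp tcp in fixture mm [ 2.9 -0.7 47.4] rot err (tool) [ 0.    -0.    -0.001] F fixture [-4.37 -0.24 -5.48] mom [-0.16  1.1  -0.  ] grip 41.4 t 25.9
```

Emit:
servo_tool:
  increments: [0, 0.5, 0, 0, 0, 0, 36, 0, 0.5, 0, 0, 0, 0, 36, 0, 0.5, 0, 0, 0, 0, 36, 0, 0.5, 0, 0, 0, 0, 36, 0, 0, 0, 0, 0, 0, 36, 0, 0, 0, 0, 0, 0, 36, 0, 0, 0, 0, 0, 0, 36, 0, 0, 0, 0, 0, 0, 36]

```text
clock: 26.9
tcp_pos: [0.554, 0.2948, 0.0481]
orientation: [-2.392, 2.033, -0.002]
contact_force: [5.1, -0.3, -6.2]
grip_width: 0.0412
```

```bash
python3 - <<'E'
from plan import *
where('cp')
p,d=grab_frame('side');b=(205,305,100,250);cv2.imwrite('pics/side13.png',cv2.resize(p[b[0]:b[1],b[2]:b[3],::-1],None,fx=5,fy=5,interpolation=cv2.INTER_CUBIC))
E
```

```text
cp tcp in fixture mm [ 2.4 -0.6 48.1] rot err (tool) [-0.003  0.001 -0.002] F fixture [ 4.95 -1.1  -6.17] mom [ 0.07 -1.36  0.07] grip 41.2 t 26.9
```

View pics/side13.png

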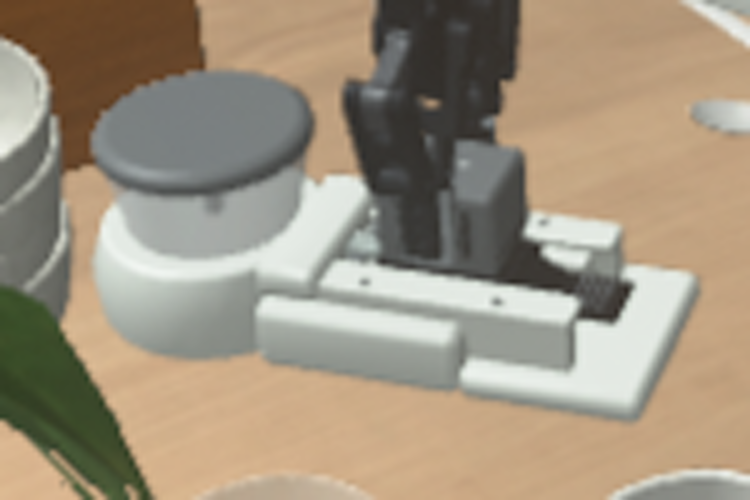

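Pulling back with about 5 N does not move the pack (it holds at x = 2.4 mm), so it is locked. I'll relax the pull and let go.

Emit:
servo_tool:
  increments: [0, -0.6, 0.3, 0, 0, 0, 36, 0, -0.6, 0.3, 0, 0, 0, 36, 0, 0, 0, 0, 0, 0, 44, 0, 0, 0, 0, 0, 0, 50, 0, 0, 0, 0, 0, 0, 60, 0, 0, 0, 0, 0, 0, 70, 0, 0, 0, 0, 0, 0, 70, 0, 0, 0, 0, 0, 0, 70]

```text
clock: 27.95
tcp_pos: [0.5538, 0.2947, 0.0469]
orientation: [2.394, -2.035, -0.0]
contact_force: [0.1, -0.0, -0.8]
grip_width: 0.0702
```

Emit:
servo_tool:
  increments: [0, 0, -2, 0, 0, 0, 70, 0, 0, -6, 0, 0, 0, 70, 0, 0, -14, 0, 0, 0, 70, 0, 0, -20, 0, 0, 0, 70, 0, 0, -20, 0, 0, 0, 70, 0, 0, -20, 0, 0, 0, 70, 0, 0, -20, 0, 0, 0, 70, 0, 0, -10, 0, 0, 0, 70]

```text
clock: 28.95
tcp_pos: [0.5544, 0.2951, 0.161]
orientation: [-2.392, 2.033, -0.001]
contact_force: [0.0, -0.1, 1.3]
grip_width: 0.0698
```

Emit:
servo_tool:
  increments: [0, 5, -5, 0, 0, 0, 70, 0, 10, -5, 0, 0, 0, 70, 0, 10, 0, 0, 0, 0, 70, 0, 10, 0, 0, 0, 0, 70, 0, 10, 0, 0, 0, 0, 70, 0, 10, 0, 0, 0, 0, 70, 0, 5, 0, 0, 0, 0, 70, 0, 0, 0, 0, 0, 0, 70]

```text
clock: 29.95
tcp_pos: [0.4943, 0.2851, 0.169]
orientation: [-2.394, 2.034, 0.0]
contact_force: [1.0, -0.5, 1.2]
grip_width: 0.0699
```

```bash
python3 - <<'E'
from plan import *
o=get_obs();where('cp',o)
for n,b in(('scene',(225,335,100,240)),('side',(205,305,100,250)),('wrist',(60,220,150,350))):
    p,d=grab_frame(n);np.savez(n+'14.npz',p=p,pos=o['tcp_pos'],ori=o['orientation']);cv2.imwrite(f'pics/{n}14f.png',p[:,:,::-1]);cv2.imwrite(f'pics/{n}14.png',cv2.resize(p[b[0]:b[1],b[2]:b[3],::-1],None,fx=5 if n!='wrist' else 3,fy=5 if n!='wrist' else 3,interpolation=cv2.INTER_CUBIC))
E
```

```text
cp tcp in fixture mm [-58.   -0.5 169. ] rot err (tool) [-0.     0.    -0.001] F fixture [ 0.88 -0.61  1.22] mom [-0.03 -0.03 -0.  ] grip 69.9 t 29.95
```

View pics/scene14f.png

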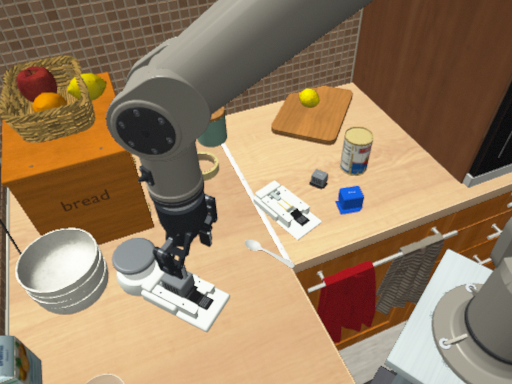

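View pics/side14.png

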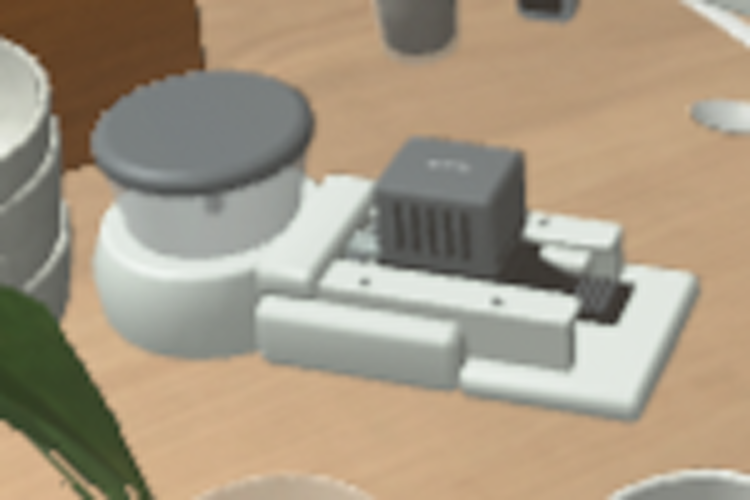

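View pics/wrist14f.png

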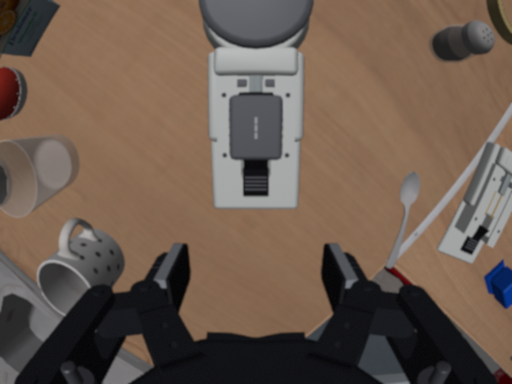

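The released pack stays seated at (257,126) in the wrist view with its catch up behind it. The salt shaker at (462,40) is still standing there, and in the scene view the tin at (356,150) is where it was. Handing in.

```bash
python3 -c "
from bench import *
print(hand_in())"
```

```text
the job is handed in; nothing more can be done
None
```

The battery pack is now locked in the chopper's bay. I pressed the charger's catch, which let the pack slide out 11 mm, then gripped it, drew it clear and slid it nose first into the chopper.

- **Insertion:** the ejector met the pack at about x = -7 mm and the push peaked at 7.6 N, well under the 18 N limit. The click was not felt directly. I inferred it from pictures showing the catch tab rise as the pack moved between about x = 2.6 and 4.8 mm.
- **Lock test:** I then pulled back with about 5 N, and the pack held at x = 2.4 mm.
- **After letting go:** the pack stayed in place with the catch up behind it. The salt shaker and tin were standing as before, and the gripper was clear, with only sensor noise of about 1 N. I handed the job in at about 30 s.
- **Disagreements:** sideways position estimates for the pack and chopper differed by about 1 mm between views, within the 1.5 mm play. The catch block sits roughly 2 to 4 mm further in than its middle setting, so I went by force.

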